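Stack the stoneware muesli jars

ROBOT

A 6-joint arm with a two-finger parallel gripper is mounted at the origin on the work surface. World frame = base frame: x ahead of the robot, y to its left, z up, the work surface at z = 0. Lengths are in mm, angles in rad, forces in N, time in s.
With the tool pointing down it reaches from about 275 to 750 mm from the base axis. Payload 10.2 kg.
Tool frame: the origin (TCP) lies between the finger pads; the fingertips stand 17 mm ahead of it and the grasp point (between the pads) lies 2 mm behind it; z points along the fingers, y is the line along which they close (so a half turn about z gives the same grasp; the last joint's range is limited). The gripper opens to 85 mm and grips with 20 to 120 N. Pads are 22 mm wide; open, the fingers measure 114 mm over their backs; the gripper's body (76 mm by 85 mm) begins 54 mm behind the grasp point. The pads swing forward as they close: fully open they stand 13 mm farther back than shut.
Start: joints at [1.094, 0.313, 1.498, -0, 1.331, -0.223], TCP at [131.832, 508.185, 248.294] pointing down, gripper open.
Joint ranges: [-2.94, 2.94], [-0.97, 2.17], [0.19, 2.56], [-1.23, 4.37], [0.02, 3.11], [-2.88, 2.88]. Speed limits (rad/s): [2.39, 2.39, 3.01, 3.14, 3.14, 3.14].

INTERFACE

Orientations are given as a unit quaternion [w, x, y, z].
In Python, from rig import * gives the robot as it stands.
- The arm moves only by the tool step_arm, never from a script. Its argument "commands" is text: rows parted by semicolons, each of 7 numbers parted by spaces: the opening, from 0 (shut) to 1 (fully open), then the shift along the tool's x, y, z in cm, then the turn, a rotation vector about the tool's x, y, z in rad. In form: hand x y z rx ry rz; .... A call has 1 to 20 rows; each row is the pose to reach, as a shift and turn from the pose commanded when the call began, along the tool's axes at that moment; what a row does not reach only later rows make up. A row lasts 1/12 s, in which the tool goes at most 41.7 mm and 7.16 degrees, less where a joint would pass 70% of its speed; a pose out of reach is approached as far as the arm can. A call with a gripper value outside its range is refused whole. The fingers move at their own pace and stop on an object; "newtons" is the grip in N (left out, the last holds). Time passes only in rows, so rows that repeat a pose let the fingers close. It gives the time, the measured TCP pose, the force, the opening and the grip force at its end, in the units of the state.
- sense(): the state, without advancing time (a new reading comes with each control period).
- capture(name): name is "side" or "top"; returns the picture (480x640x3 uint8, red, green, blue); there is no depth.
- camera_model(name): a dict with "mtx" (3x3 intrinsics, pixels), "k1" (the pictures are not rectified: a ray, as slopes to the right and down, at radius r is drawn at 1 + k1 r^2 times it, then the intrinsics apply), "eye" and "rotation" of the camera in the world. Camera axes: x right, y down, z forward; pixel columns grow to the right and rows downward; lengths in mm; the calibration is good to about 2 mm. A picture is of the moment at which its call begins. camera_model takes no time and is no camera call.
- finish_job(): hands the job in; it is judged then, once.
Trained networks look in the newest picture that a camera, given by its name, has taken for a name from the list of things; names that differ only in an ending like _2 or _b are one class to them, and where a whole thing is asked for, a point or a joint stands for the part that bears it (a point fixed in the world has none). Each returns a list of dicts, best first, with "score" (0 to 1); they miss things now and then, are a little off and sometimes report something else, mostly with a low value. They report only what shows in the picture. A call takes as long as a camera call. They do not tell look-alikes from the thing itself.
- search_frame(camera, label): "rect" ([centre column, centre row, width, height] in pixels, round what is visible of it).
- trace(camera, label): "mask" (480x640 bool, what is visible of it) and "rect" ([centre column, centre row, width, height] in pixels, round what is visible of it).
- spot_point(camera, label): "xy" ([column, row] in pixels: a listed point, or the origin of a listed thing).
The state is a dict: "time_s": time; "joints": joint angles; "dq": joint speeds; "tau": joint torques, N m; "eef_pos": TCP position; "ee_rot": TCP orientation; "force": force on the tool from outside, world axes, zero at the start; "wrist_torque": the same for the moment, N m; "grip_width": opening from 0.0 (shut) to 1.0 (fully open); "grip_force": force on a finger pad.
Only numpy, scipy, OpenCV 4.12 (cv2) and the standard library are available. Lean on these libraries where they do the work, as an engineer would, in place of code of your own. Each camera call takes 0.05 s, during which the arm holds its last target. There are 200 camera calls.

TASK

Put the washed stoneware jars back together as one stack on the round cork mat, building it there from the bottom up: first the largest jar in the middle of the mat, then the medium jar, then the small jar, each with its foot fully seated in the mouth of the jar below, and last the wooden lid on the small jar. Set each piece down gently and let go of it before taking the next, never drop one, and leave the filled glass jars and the fruit bowl where they are.

Things in the scene. Friction and masses are not known exactly. Their poses are not given: they have to be found in the camera images.
- large_jar: largest of three open round jars of tan stoneware, upright: body 68 mm wide, 80 mm tall overall, on a narrower foot 53 mm wide and 8 mm high (bevelled edge). Mouth 54 mm wide, wall 7 mm, 67 mm deep. Origin: centre of the foot's underside; z up its axis. Its foot belongs on the round mat. About 280 g
- medium_jar: middle-sized of three open round jars of tan stoneware, upright: body 61 mm wide, 60 mm tall overall, on a narrower foot 49 mm wide and 8 mm high (bevelled edge). Mouth 47 mm wide, wall 7 mm, 47 mm deep. Origin: centre of the foot's underside; z up its axis. Foot fits the large jar's mouth; seated, shoulder on rim, its origin is 72 mm above that jar's. About 180 g
- small_jar: smallest of three open round jars of tan stoneware, upright: body 54 mm wide, 44 mm tall overall, on a narrower foot 42 mm wide and 8 mm high (bevelled edge). Mouth 40 mm wide, wall 7 mm, 31 mm deep. Origin: centre of the foot's underside; z up its axis. Foot fits the medium jar's mouth; seated, shoulder on rim, its origin is 52 mm above that jar's. About 110 g
- lid: round wooden lid standing on its cork plug: plug 35 mm wide, 8 mm high (bevelled edge); wooden disc 47 mm wide from 8 to 16 mm height; upright round knob 22 mm wide from 16 to 42 mm. The plug fits the small jar's mouth; seated, disc on rim, its origin is 36 mm above that jar's. Origin: centre of the plug's underside; z up. About 50 g
- round_mat: round cork mat, 104 mm in diameter, 6 mm thick, fixed on the counter; the stack belongs here. Origin: centre of its underside, on the counter
- square_mat: square cork mat, 100 by 100 mm, 6 mm thick, fixed on the counter; it stays empty. Origin: centre of its underside
- oat_jar: bystander: closed bulbous glass jar of oat muesli, 108 mm in diameter, 151 mm tall with its metal lid. Origin: centre of its underside
- flake_jar: bystander: closed bulbous glass jar of yellow corn flakes, 108 mm in diameter, 151 mm tall with its metal lid. Origin: centre of its underside
- fruit_bowl: bystander: white bowl of orange fruit, 130 mm in diameter, 56 mm tall. Origin: centre of its underside
There are look-alikes about, which are no part of the job. Leave any orange look-alike of the lid alone.

How it is judged (in metres and radians):
On the way, in this order (a step that is already met when the one before it is completed fails the run):
1. the large jar stands upright in the middle of the round mat, let go (horizontal distance between large_jar and round_mat below 0.015 m and z of large_jar in the frame of round_mat between 0.003 and 0.009 m and angle between large_jar's own z axis and vertical below 0.06 rad and contact force between the fingers and large_jar below 0.1 N and linear speed of large_jar below 0.03 m/s), for 0.2 s.
2. the medium jar is seated in the large jar's mouth, let go (z of medium_jar in the frame of large_jar between 0.069 and 0.075 m and horizontal distance between medium_jar and large_jar below 0.006 m and angle between medium_jar's own z axis and vertical below 0.06 rad and contact force between the fingers and medium_jar below 0.1 N and linear speed of medium_jar below 0.03 m/s), for 0.2 s.
3. the small jar is seated in the medium jar's mouth, let go (z of small_jar in the frame of medium_jar between 0.049 and 0.055 m and horizontal distance between small_jar and medium_jar below 0.006 m and angle between small_jar's own z axis and vertical below 0.06 rad and contact force between the fingers and small_jar below 0.1 N and linear speed of small_jar below 0.03 m/s), for 0.2 s.
4. the lid is seated in the small jar's mouth, let go (z of lid in the frame of small_jar between 0.033 and 0.039 m and horizontal distance between lid and small_jar below 0.006 m and angle between lid's own z axis and vertical below 0.06 rad and contact force between the fingers and lid below 0.1 N and linear speed of lid below 0.03 m/s), for 0.2 s.
At the end, for the whole second after the job is handed in: The large jar stands upright on the round mat, its axis within 15 mm of the mat's centre; medium jar in the large, small jar in the medium and lid in the small jar, each fully seated (height within 3 mm, axes within 6 mm, upright within about 3 degrees), released and at rest (all of step 1 and all of step 2 and all of step 3 and all of step 4); the robot touches nothing.
It fails at once if a filled glass jar or the fruit bowl is moved more than 20 mm (distance of any of oat_jar, flake_jar, fruit_bowl from where it was at the start of the episode above 0.02 m).
It fails at once if a stoneware jar or the lid is dropped (falls freely 2 cm or more) ((linear speed of large_jar above 0.65 m/s and contact force between the fingers and large_jar below 0.05 N) or (linear speed of medium_jar above 0.65 m/s and contact force between the fingers and medium_jar below 0.05 N) or (linear speed of small_jar above 0.65 m/s and contact force between the fingers and small_jar below 0.05 N) or (linear speed of lid above 0.65 m/s and contact force between the fingers and lid below 0.05 N)).
It also fails if it takes over 128 s, if anything falls off the work surface, if the arm or the gripper's body presses on something with over 40 N, if the wrist force passes 120 N, or if a joint passes its speed limit or range.

## Working session

There is one attempt and no reset: what is moved stays moved. The work goes in short steps, Python scripts to look and compute and a tool call to move; the robot and the scene stay as the last step left them, time stands still between calls to the robot, and variables do not carry over. Pictures are saved under pics/ and viewed, at most 14 in all, crops included, and the job is handed in when it is done.

Besides the shell and the picture viewer there is one more tool, called after "Emit:" by a JSON object that holds its "fn" and its "kwargs", one argument or row to a line. step_arm: Moves the arm, as the interface text tells. Its arguments: {"type":"object","properties":{"commands":{"type":"string"},"newtons":{"type":"number"}},"required":["commands"]}

```bash
mkdir -p pics; ls
python3 - <<'E'
from rig import *
import cv2
s=sense();print(s)
for n in("side","top"):
    cv2.imwrite(f"pics/{n}0.png",capture(n)[:,:,::-1]);m=camera_model(n);print(n,m)
    for l in["large_jar","medium_jar","small_jar","lid","round_mat","square_mat","oat_jar","flake_jar","fruit_bowl"]:
        print(l,[(round(d["score"],2),[round(float(v)) for v in d["rect"]]) for d in search_frame(n,l)][:4],[(round(d["score"],2),[round(float(v),1) for v in d["xy"]]) for d in spot_point(n,l)][:4])
E
```

```text
pics
{'time_s': 0.0, 'joints': array([ 1.09363698e+00,  3.13436981e-01,  1.49846097e+00, -4.02924757e-05,
        1.33097955e+00, -2.23434618e-01]), 'dq': array([ 0.00092666, -0.00084653, -0.00011511, -0.00133135, -0.0017966 ,
        0.00226466]), 'tau': array([ 3.67864459e-04, -4.12269223e+01, -2.59751612e+01, -1.49743082e-04,
        4.07927277e-03, -1.37840561e-05]), 'eef_pos': array([131.70549084, 507.96117717, 247.7327286 ]), 'ee_rot': array([-2.02086133e-04,  1.26517565e-01,  9.91964159e-01, -6.10123510e-04]), 'force': array([-0.65094824,  0.4595603 , -0.12676284]), 'wrist_torque': array([-0.01401286,  0.01928789, -0.02202244]), 'grip_force': 0.0, 'grip_width': 1.0014156832781067}
side {'mtx': array([[441.45293236,   0.        , 322.14613499],
       [  0.        , 441.45293236, 240.68083377],
       [  0.        ,   0.        ,   1.        ]]), 'k1': 0.0367828036398032, 'eye': array([ 264.49475702, -759.58430786,  706.32939593]), 'rotation': array([-0.43455286,  0.87363968, -0.20068516,  0.08742418])}
large_jar [(0.55, [371, 316, 34, 50])] [(0.84, [370.6, 332.3])]
medium_jar 
[... 733 characters left out ...]
y([ 449.46228177,    7.55036153, 1557.89799027]), 'rotation': array([ 0.04207348, -0.69684574,  0.71504148, -0.03676297])}
large_jar [(0.66, [417, 247, 24, 29])] [(0.76, [413.3, 250.4])]
medium_jar [(0.86, [319, 242, 28, 25])] []
small_jar [(0.78, [235, 250, 20, 18])] [(0.64, [240.3, 250.3])]
lid [(0.72, [290, 300, 16, 16]), (0.64, [326, 305, 16, 13])] [(0.8, [287.9, 301.1]), (0.74, [327.3, 304.0])]
round_mat [(0.66, [237, 308, 40, 37])] [(0.72, [234.6, 307.7])]
square_mat [(0.68, [413, 311, 42, 46]), (0.34, [236, 307, 42, 43])] [(0.7, [414.3, 310.0])]
oat_jar [(0.8, [129, 256, 51, 38])] []
flake_jar [] [(0.62, [521.5, 267.9])]
fruit_bowl [(0.84, [296, 183, 44, 46])] [(0.64, [294.7, 184.1])]
```

View pics/top0.png

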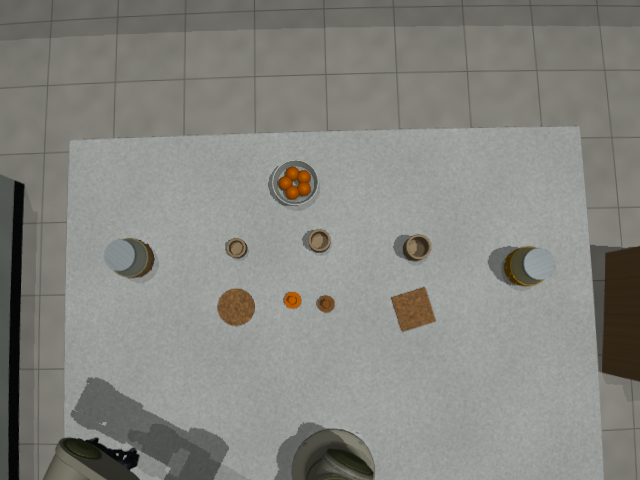

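View pics/side0.png

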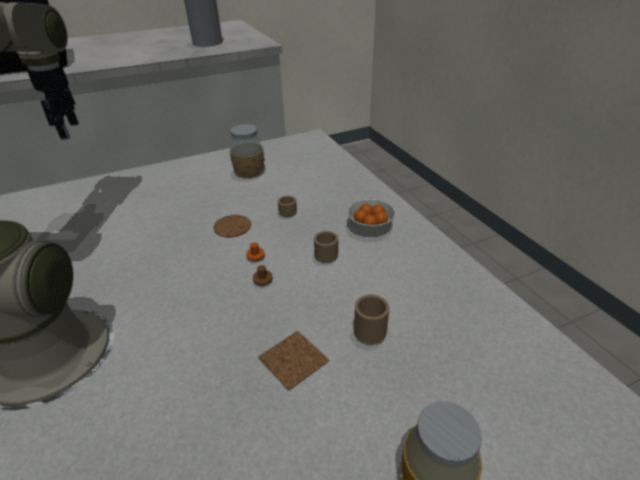

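The top view shows the brown lid at (326,303), with its orange look-alike at (292,299). The small, medium and large jars are at (236,248), (319,240) and (417,247), and the round mat is at (236,307). The side view agrees, with the wooden lid at (262,276). I'll fit the positions from the masks of both cameras.

```bash
cat > h.py <<'E'
from rig import *
import numpy as np, cv2
from scipy.optimize import least_squares
from scipy.spatial.transform import Rotation as R
rot=lambda q:R.from_quat([q[1],q[2],q[3],q[0]])
PROF={"large_jar":[(0,26,8,26.5),(8,34,80,34)],"medium_jar":[(0,24,8,24.5),(8,30.5,60,30.5)],"small_jar":[(0,20,8,21),(8,27,44,27)],
"lid":[(0,17,8,17.5),(8,23.5,16,23.5),(16,11,42,11)],"round_mat":[(0,52,6,52)],"square_mat":[(0,50,6,50)],"oat_jar":[(0,54,120,54)],"fruit_bowl":[(0,40,56,65)]}
M={n:camera_model(n) for n in("side","top")}
def proj(n,P):
    m=M[n];c=rot(m["rotation"]).inv().apply(np.atleast_2d(P)-m["eye"]);s=c[:,:2]/c[:,2:]
    s=s*(1+m["k1"]*(s**2).sum(1,keepdims=True));return s@m["mtx"][:2,:2].T+m["mtx"][:2,2]
a=np.linspace(0,2*np.pi,48,endpoint=False)
def sil(n,label,p):
    im=np.zeros((480*8,640*8),np.uint8)
    for z0,r0,z1,r1 in PROF[label]:
        P=np.vstack([np.c_[p[0]+r*np.cos(a),p[1]+r*np.sin(a),np.full(48,p[2]+z)] for z,r in((z0,r0),(z1,r1))])
        h=cv2.convexHull(((proj(n,P)+.5)*8).astype(np.float32)).round().astype(np.int32);cv2.fillConvexPoly(im,h,1)
    mo=cv2.moments(im,True);return np.array([mo["m10"],mo["m01"]])/mo["m00"]/8-.5, mo["m00"]/64
def mcent(m):
    mo=cv2.moments(m.astype(np.uint8),True);return np.array([mo["m10"],mo["m01"]])/mo["m00"],mo["m00"]
def fit(label,cents,p0,z=0):
    f=lambda v:np.hstack([sil(n,label,[v[0],v[1],z])[0]-c for n,c in cents.items()])
    return least_squares(f,p0,diff_step=.01,x_scale=1,max_nfev=15)
def ground(n,uv,z=0):
    f=lambda v:(proj(n,[v[0],v[1],z])[0]-uv); return least_squares(f,[450,0]).x
E
python3 - <<'E'
from h import *
for n in M: capture(n)
for l in["large_jar","medium_jar","small_jar","lid","round_mat","fruit_bowl","oat_jar"]:
    C={}
    for n in M:
        t=trace(n,l)
        if l=="lid": t.sort(key=lambda d:-d["rect"][0] if n=="top" else -d["rect"][1])
        if t: C[n]=mcent(t[0]["mask"])
    for n in C: 
        r=fit(l,{n:C[n][0]},ground(n,C[n][0],20));print(l,n,r.x.round(1),'area',C[n][1],sil(n,l,[*r.x,0])[1])
    r=fit(l,{n:C[n][0] for n in C},r.x);print(' both',r.x.round(1),r.fun.round(2))
s=sense();print(rot(s["ee_rot"]).as_matrix().round(3),s["time_s"])
E
```

```text
large_jar side [ 599.5 -244.3] area 1429.0 1543.171875
large_jar top [ 600.3 -246.2] area 583.0 616.109375
 both [ 599.7 -245. ] [ 0.3   0.24 -0.41  0.25]
medium_jar side [627.5  20.8] area 661.0 717.6875
medium_jar top [628.2  19.6] area 380.0 437.75
 both [627.7  20. ] [ 0.22  0.13 -0.11  0.19]
small_jar side [613.2 248. ] area 335.0 370.25
small_jar top [612.5 248.9] area 329.0 347.546875
 both [612.8 248.6] [-0.18 -0.08  0.1  -0.13]
lid side [455.2   6.1] area 293.0 315.734375
lid top [455.2   6.5] area 214.0 232.703125
 both [455.3   6.4] [-0.03 -0.07  0.04 -0.01]
round_mat side [450.4 257.6] area 656.0 712.453125
round_mat top [451.9 257. ] area 1112.0 1116.03125
 both [451.1 257.2] [ 0.3   0.   -0.09  0.3 ]
fruit_bowl side [789.5  79.5] area 1286.0 1421.34375
fruit_bowl top [789.6  82.6] area 1643.0 1725.75
 both [789.9  81.6] [-0.25 -0.43  0.36 -0.12]
oat_jar side [595.7 563.1] area 1505.0 1506.515625
oat_jar top [591.6 535.5] area 1576.0 1836.859375
 both [591.3 539.1] [ 0.92  3.2  -1.31  0.17]
[[-0.968  0.251  0.   ]
 [ 0.251  0.968  0.   ]
 [ 0.     0.    -1.   ]] 2.7
```

```bash
cat >> h.py <<'E'
def d(*t):
    s=sense();Rm=rot(s["ee_rot"]);ya=np.arctan2(*Rm.as_matrix()[1::-1,1])
    print("tcp",s["eef_pos"].round(1),"yangle",ya.round(3),"tilt",np.arccos(-Rm.as_matrix()[2,2]).round(4),"j6",s["joints"][5].round(2),"w",round(s["grip_width"],3),"gf",round(s["grip_force"],1),"F",s["force"].round(1),"t",round(s["time_s"],2))
    for p in t:print(p,"->cm",(Rm.inv().apply(np.array(p)-s["eef_pos"])/10).round(2))
E
python3 -c "
from h import *
d((600,-245,170),(600,-245,50))"
```

```text
tcp [131.8 508.2 248.3] yangle 1.317 tilt 0.0 j6 -0.22 w 1.002 gf 0.0 F [-0.5 -0.6  0.4] t 2.7
(600, -245, 170) ->cm [-64.23 -61.15   7.83]
(600, -245, 50) ->cm [-64.23 -61.15  19.83]
```

Emit:
{"fn": "step_arm", "kwargs": {
  "commands": "1 -64.2 -61.15 0 0 0 0;1 -64.2 -61.15 0 0 0 0;1 -64.2 -61.15 0 0 0 0;1 -64.2 -61.15 0 0 0 0;1 -64.2 -61.15 0 0 0 0;1 -64.2 -61.15 0 0 0 0;1 -64.2 -61.15 0 0 0 0;1 -64.2 -61.15 0 0 0 0;1 -64.2 -61.15 0 0 0 0;1 -64.2 -61.15 0 0 0 0;1 -64.2 -61.15 0 0 0 0;1 -64.2 -61.15 0 0 0 0;1 -64.2 -61.15 7 0 0 0;1 -64.2 -61.15 7 0 0 0;1 -64.2 -61.15 7 0 0 0;1 -64.2 -61.15 7 0 0 0;1 -64.2 -61.15 7 0 0 0;1 -64.2 -61.15 7 0 0 0;1 -64.2 -61.15 7 0 0 0;1 -64.2 -61.15 7 0 0 0",
  "newtons": 25
}}

```text
time_s: 4.37
eef_pos: [569.5, -197.1, 188.4]
ee_rot: [-0.0, 0.127, 0.992, 0.0]
force: [1.0, -1.2, 0.9]
grip_width: 1.002
grip_force: 0.0
```

```bash
python3 -c "
from h import *
d((600,-245,170),(600,-245,50))"
```

```text
tcp [ 569.5 -197.1  188.4] yangle 1.317 tilt 0.0 j6 -1.84 w 1.002 gf 0.0 F [ 1.  -1.2  0.9] t 4.37
(600, -245, 170) ->cm [-4.16 -3.87  1.84]
(600, -245, 50) ->cm [-4.16 -3.87 13.84]
```

Emit:
{"fn": "step_arm", "kwargs": {
  "commands": "1 0 0 0 0 0 0;1 0 0 0 0 0 0;1 0 0 0 0 0 0;1 0 0 0 0 0 0"
}}

```text
time_s: 4.7
eef_pos: [568.6, -194.1, 189.6]
ee_rot: [0.0, 0.126, 0.992, -0.0]
force: [-0.5, 0.4, 0.2]
grip_width: 1.0
grip_force: 0.0
```

```bash
python3 -c "
from h import *
d((600,-245,170),(600,-245,50))"
```

```text
tcp [ 568.6 -194.1  189.6] yangle 1.318 tilt 0.0006 j6 -1.84 w 1.0 gf 0.0 F [-0.5  0.4  0.2] t 4.7
(600, -245, 170) ->cm [-4.31 -4.14  1.96]
(600, -245, 50) ->cm [-4.3  -4.14 13.96]
```

Emit:
{"fn": "step_arm", "kwargs": {
  "commands": "1 -4.3 -4.15 2 0 0 0;1 -4.3 -4.15 2 0 0 0;1 -4.3 -4.15 2 0 0 0;1 -4.3 -4.15 4 0 0 0;1 -4.3 -4.15 7 0 0 0;1 -4.3 -4.15 10 0 0 0;1 -4.3 -4.15 12.5 0 0 0;1 -4.3 -4.15 14 0 0 0;1 -4.3 -4.15 14 0 0 0;0.7 -4.3 -4.15 14 0 0 0;0.7 -4.3 -4.15 14 0 0 0;0.7 -4.3 -4.15 14 0 0 0;0.7 -4.3 -4.15 14 0 0 0;0.7 -4.3 -4.15 14 0 0 0;0.7 -4.3 -4.15 14 0 0 0",
  "newtons": 20
}}

```text
time_s: 5.95
eef_pos: [600.9, -246.0, 51.0]
ee_rot: [0.001, 0.126, 0.992, -0.0]
force: [-0.7, 3.5, 8.4]
grip_width: 0.804
grip_force: 24.0
```

```bash
python3 -c "
from h import *
d((600,-245,50))
cv2.imwrite('pics/s1.png',cv2.resize(capture('side')[200:380,290:490,::-1],None,fx=3,fy=3))"
```

```text
tcp [ 600.9 -246.    51. ] yangle 1.317 tilt 0.0029 j6 -1.89 w 0.804 gf 24.0 F [-0.7  3.5  8.4] t 5.95
(600, -245, 50) ->cm [0.11 0.08 0.1 ]
```

View pics/s1.png

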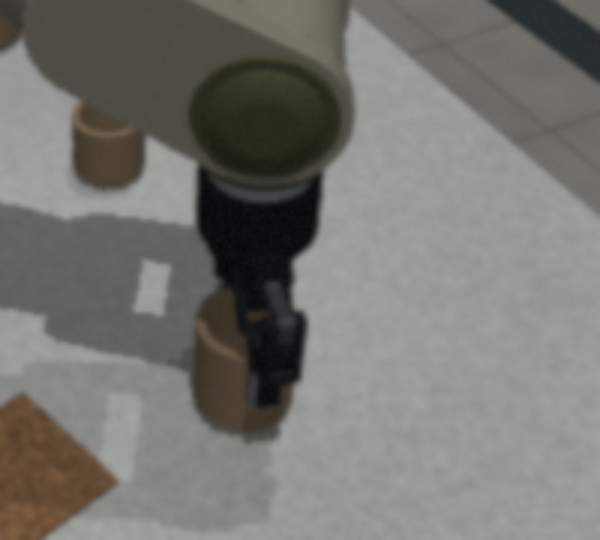

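The jar is between the fingers and the opening reads 68 mm, which matches its width. Next I open, turn 90° and squeeze again so the jar is centred on the tool in both axes.

Emit:
{"fn": "step_arm", "kwargs": {
  "commands": "1 0 0 0 0 0 0;1 0 0 0 0 0 0;1 0 0 0 0 0 0;1 0 0 0 0 0 0.12;1 0 0 0 0 0 0.24;1 0 0 0 0 0 0.36;1 0 0 0 0 0 0.48;1 0 0 0 0 0 0.6;1 0 0 0 0 0 0.72;1 0 0 0 0 0 0.84;1 0 0 0 0 0 0.96;1 0 0 0 0 0 1.08;1 0 0 0 0 0 1.2;1 0 0 0 0 0 1.32;1 0 0 0 0 0 1.44;1 0 0 0 0 0 1.57;1 0 0 0 0 0 1.57;1 0 0 0 0 0 1.57"
}}

```text
time_s: 7.5
eef_pos: [599.9, -246.2, 48.9]
ee_rot: [-0.0, 0.79, 0.614, -0.0]
force: [-0.1, 0.4, 0.9]
grip_width: 1.003
grip_force: 0.0
```

Emit:
{"fn": "step_arm", "kwargs": {
  "commands": "0.7 0 0 0 0 0 0;0.7 0 0 0 0 0 0;0.7 0 0 0 0 0 0;0.7 0 0 0 0 0 0;0.7 0 0 0 0 0 0;0.7 0 0 0 0 0 0",
  "newtons": 35
}}

```text
time_s: 8.0
eef_pos: [600.0, -246.2, 49.1]
ee_rot: [0.0, 0.791, 0.612, -0.0]
force: [-1.0, -1.2, 3.5]
grip_width: 0.775
grip_force: 40.0
```

```bash
python3 -c "
from h import *
d((600,-245,130),(451,257,130),(451,257,57.5))"
```

```text
tcp [ 600.  -246.2   49.1] yangle -0.253 tilt 0.0002 j6 -0.32 w 0.775 gf 40.0 F [-1.  -1.2  3.5] t 8.0
(600, -245, 130) ->cm [ 0.11 -0.03 -8.09]
(451, 257, 130) ->cm [ 45.  -27.   -8.1]
(451, 257, 57.5) ->cm [ 45.   -27.    -0.85]
```

Emit:
{"fn": "step_arm", "kwargs": {
  "commands": "0.6 0 0 -1 0 0 0;0.6 0 0 -3 0 0 0;0.6 0 0 -5.5 0 0 0;0.6 0 0 -8 0 0 0;0.6 1 -0.6 -8 0 0 0;0.6 3 -1.8 -8 0 0 0;0.6 6 -3.6 -8 0 0 0;0.6 9 -5.4 -8 0 0 0;0.6 12 -7.2 -8 0 0 0;0.6 15 -9 -8 0 0 0;0.6 18 -10.8 -8 0 0 0;0.6 21 -12.6 -8 0 0 0;0.6 24 -14.4 -8 0 0 0;0.6 27 -16.2 -8 0 0 0;0.6 30 -18 -8 0 0 0;0.6 33 -19.8 -8 0 0 0;0.6 36 -21.6 -8 0 0 0;0.6 39 -23.4 -8 0 0 0;0.6 42 -25.2 -8 0 0 0;0.6 44 -26.4 -8 0 0 0",
  "newtons": 40
}}

```text
time_s: 9.67
eef_pos: [453.1, 248.6, 129.2]
ee_rot: [-0.0, 0.79, 0.613, 0.0]
force: [0.7, 0.1, -2.3]
grip_width: 0.776
grip_force: 46.2
```

Emit:
{"fn": "step_arm", "kwargs": {
  "commands": "0.6 1 -0.6 0 0 0 0;0.6 1 -0.6 0 0 0 0;0.6 1 -0.6 0 0 0 0;0.6 1 -0.6 2 0 0 0;0.6 1 -0.6 4 0 0 0;0.6 1 -0.6 5 0 0 0;0.6 1 -0.6 5 0 0 0;0.6 1 -0.6 5 0 0 0"
}}

```text
time_s: 10.33
eef_pos: [451.7, 256.5, 79.1]
ee_rot: [-0.0, 0.791, 0.612, -0.0]
force: [-0.1, 0.4, -3.1]
grip_width: 0.772
grip_force: 46.2
```

```bash
python3 -c "
from h import *
d((451,257,55.8))
cv2.imwrite('pics/s2.png',cv2.resize(capture('side')[130:280,140:340,::-1],None,fx=3,fy=3))"
```

```text
tcp [451.7 256.5  79.1] yangle -0.254 tilt 0.0004 j6 0.54 w 0.772 gf 46.2 F [-0.1  0.4 -3.1] t 10.33
(451, 257, 55.8) ->cm [ 0.03 -0.08  2.33]
```

View pics/s2.png

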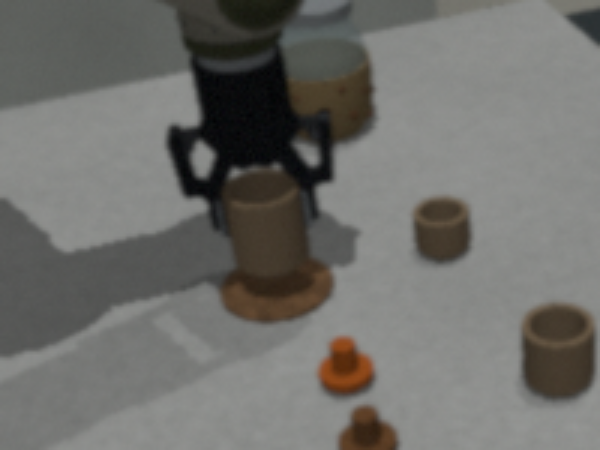

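The jar hangs upright over the mat. I'll lower it, release it and retreat upwards.

Emit:
{"fn": "step_arm", "kwargs": {
  "commands": "0.6 0 0 1 0 0 0;0.6 0 0 1.8 0 0 0;0.6 0 0 2.1 0 0 0;0.6 0 0 2.3 0 0 0;0.6 0 0 2.35 0 0 0;0.6 0 0 2.35 0 0 0"
}}

```text
time_s: 10.88
eef_pos: [451.3, 257.2, 55.4]
ee_rot: [0.0, 0.791, 0.612, 0.0]
force: [-0.0, -0.5, -2.9]
grip_width: 0.773
grip_force: 46.5
```

Emit:
{"fn": "step_arm", "kwargs": {
  "commands": "0.85 0 0 0 0 0 0;1 0 0 0 0 0 0;1 0 0 0 0 0 0;1 0 0 0 0 0 0"
}}

```text
time_s: 11.22
eef_pos: [451.4, 257.2, 55.7]
ee_rot: [0.0, 0.791, 0.612, 0.0]
force: [-0.9, -0.1, -0.3]
grip_width: 1.003
grip_force: 0.0
```

```bash
python3 -c "
from h import *
d((451,257,160),(628,20,160),(628,20,40))"
```

```text
tcp [451.4 257.2  55.7] yangle -0.253 tilt 0.0007 j6 0.55 w 1.003 gf 0.0 F [-0.9 -0.1 -0.3] t 11.22
(451, 257, 160) ->cm [ -0.03  -0.03 -10.43]
(628, 20, 160) ->cm [-18.55  23.04 -10.42]
(628, 20, 40) ->cm [-18.55  23.03   1.58]
```

Emit:
{"fn": "step_arm", "kwargs": {
  "commands": "1 0 0 -2 0 0 0;1 0 0 -5 0 0 0;1 0 0 -8 0 0 0;1 0 0 -10 0 0 0;1 -2.5 3.1 -10 0 0 0;1 -5 6.2 -10 0 0 0;1 -7.5 9.3 -10 0 0 0;1 -10 12.4 -10 0 0 0;1 -12.5 15.5 -10 0 0 0;1 -15 18.6 -10 0 0 0;1 -17.5 21.7 -10 0 0 0;1 -18.55 23.05 -10 0 0 0;1 -18.55 23.05 -10 0 0 0;1 -18.55 23.05 -7 0 0 0;1 -18.55 23.05 -4 0 0 0;1 -18.55 23.05 -1 0 0 0;1 -18.55 23.05 1 0 0 0;1 -18.55 23.05 1.6 0 0 0;1 -18.55 23.05 1.6 0 0 0"
}}

```text
time_s: 12.8
eef_pos: [627.0, 20.7, 38.3]
ee_rot: [-0.001, 0.79, 0.613, -0.001]
force: [0.6, -0.1, -0.3]
grip_width: 1.002
grip_force: 0.0
```

Emit:
{"fn": "step_arm", "kwargs": {
  "commands": "0.6 0 0 0 0 0 0;0.6 0 0 0 0 0 0;0.6 0 0 0 0 0 0;0.6 0 0 0 0 0 0;0.6 0 0 0 0 0 0;0.6 0 0 0 0 0 0;0.6 0 0 0 0 0 0;0.6 0 0 0 0 0 0",
  "newtons": 20
}}

```text
time_s: 13.47
eef_pos: [628.7, 20.0, 41.4]
ee_rot: [0.001, 0.791, 0.612, 0.001]
force: [-2.6, 1.6, 7.3]
grip_width: 0.69
grip_force: 23.0
```

Emit:
{"fn": "step_arm", "kwargs": {
  "commands": "1 0 0 0 0 0 0;1 0 0 0 0 0 0;1 0 0 0 0 0 0;1 0 0 0 0 0 0;1 0 0 0 0 0 -0.12;1 0 0 0 0 0 -0.24;1 0 0 0 0 0 -0.36;1 0 0 0 0 0 -0.48;1 0 0 0 0 0 -0.6;1 0 0 0 0 0 -0.72;1 0 0 0 0 0 -0.84;1 0 0 0 0 0 -0.96;1 0 0 0 0 0 -1.08;1 0 0 0 0 0 -1.2;1 0 0 0 0 0 -1.32;1 0 0 0 0 0 -1.44;1 0 0 0 0 0 -1.57;1 0 0 0 0 0 -1.57;1 0 0 0 0 0 -1.57"
}}

```text
time_s: 15.05
eef_pos: [627.9, 19.9, 39.4]
ee_rot: [-0.0, 0.128, 0.992, -0.0]
force: [0.1, 0.3, 0.2]
grip_width: 1.0
grip_force: 0.0
```

Emit:
{"fn": "step_arm", "kwargs": {
  "commands": "0.6 0 0 0 0 0 0;0.6 0 0 0 0 0 0;0.6 0 0 0 0 0 0;0.6 0 0 0 0 0 0;0.6 0 0 0 0 0 0;0.6 0 0 0 0 0 0;0.6 0 0 0 0 0 0;0.6 0 0 0 0 0 0",
  "newtons": 35
}}

```text
time_s: 15.72
eef_pos: [628.2, 19.9, 39.7]
ee_rot: [0.0, 0.127, 0.992, 0.0]
force: [0.2, 0.2, 5.7]
grip_width: 0.715
grip_force: 38.7
```

```bash
python3 -c "
from h import *
z=sense()['eef_pos'][2]
d((628,20,z+120),(451.4,257.2,z+120),(451.4,257.2,z+90),(451.4,257.2,z+78))"
```

```text
tcp [628.2  19.9  39.7] yangle 1.317 tilt 0.0007 j6 -1.47 w 0.715 gf 38.7 F [0.2 0.2 5.7] t 15.72
(628, 20, np.float64(159.74178272159378)) ->cm [ 1.0e-02  1.0e-02 -1.2e+01]
(451.4, 257.2, np.float64(159.74178272159378)) ->cm [ 23.07  18.53 -12.01]
(451.4, 257.2, np.float64(129.74178272159378)) ->cm [23.07 18.53 -9.01]
(451.4, 257.2, np.float64(117.74178272159378)) ->cm [23.07 18.53 -7.81]
```

Emit:
{"fn": "step_arm", "kwargs": {
  "commands": "0.5 0 0 -1 0 0 0;0.5 0 0 -3 0 0 0;0.5 0 0 -6 0 0 0;0.5 0 0 -9 0 0 0;0.5 0 0 -12 0 0 0;0.5 1 0.8 -12 0 0 0;0.5 3 2.4 -12 0 0 0;0.5 5.5 4.4 -12 0 0 0;0.5 8 6.4 -12 0 0 0;0.5 10.5 8.4 -12 0 0 0;0.5 13 10.4 -12 0 0 0;0.5 15.5 12.4 -12 0 0 0;0.5 18 14.4 -12 0 0 0;0.5 20.5 16.5 -12 0 0 0;0.5 22.5 18 -12 0 0 0;0.5 23.05 18.55 -12 0 0 0;0.5 23.05 18.55 -11 0 0 0;0.5 23.05 18.55 -9.5 0 0 0;0.5 23.05 18.55 -9.5 0 0 0;0.5 23.05 18.55 -9.5 0 0 0",
  "newtons": 40
}}

```text
time_s: 17.38
eef_pos: [451.6, 256.3, 133.6]
ee_rot: [-0.001, 0.127, 0.992, -0.001]
force: [0.6, 0.2, -1.6]
grip_width: 0.717
grip_force: 44.1
```

Emit:
{"fn": "step_arm", "kwargs": {
  "commands": "0.5 0 0 0 0 0 0;0.5 0 0 0 0 0 0"
}}

```text
time_s: 17.55
eef_pos: [452.1, 256.9, 134.9]
ee_rot: [0.0, 0.127, 0.992, 0.0]
force: [-0.7, 0.2, -0.7]
grip_width: 0.713
grip_force: 44.1
```

Run:
```python
from h import *
d((451.4,257.2,39.7+78))
I=capture('side'); capture('top')
cv2.imwrite('pics/s3.png',cv2.resize(I[130:250,160:320,::-1],None,fx=5,fy=5,interpolation=cv2.INTER_CUBIC))
for n in M:
  for l,z in(("large_jar",6),("medium_jar",95)):
    for t in trace(n,l)[:2]: print(n,l,round(t["score"],2),[round(float(v),1) for v in t["rect"]],mcent(t["mask"])[0].round(1),sil(n,l,[451.4,257.2,z])[0].round(1))
```

```text
tcp [452.1 256.9 134.9] yangle 1.316 tilt 0.0009 j6 -1.02 w 0.713 gf 44.1 F [-0.7  0.2 -0.7] t 17.55
(451.4, 257.2, 117.7) ->cm [0.08 0.01 1.72]
side large_jar 0.64 [231.2, 213.4, 29.5, 33.5] [230.1 213.6] [229.4 210.9]
side medium_jar 0.87 [224.1, 186.6, 27.1, 30.5] [225.9 188.4] [224.9 185.8]
side medium_jar 0.18 [233.9, 227.8, 41.4, 24.7] [231.4 229.1] [224.9 185.8]
```

View pics/s3.png

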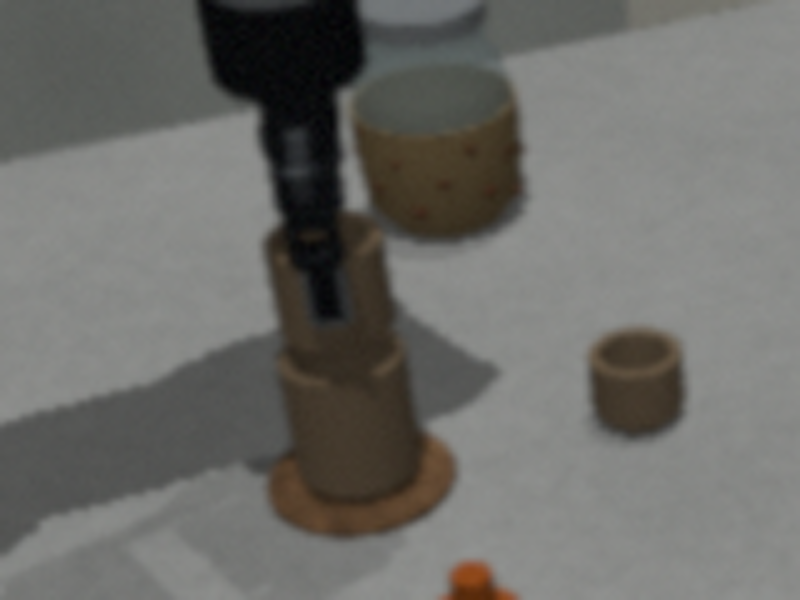

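The medium jar is centred above the large jar's mouth. I'll lower it and watch the force.

Emit:
{"fn": "step_arm", "kwargs": {
  "commands": "0.5 0.08 0.01 0 0 0 0;0.5 0.08 0.01 0.3 0 0 0;0.5 0.08 0.01 0.6 0 0 0;0.5 0.08 0.01 0.9 0 0 0;0.5 0.08 0.01 1.2 0 0 0;0.5 0.08 0.01 1.5 0 0 0;0.5 0.08 0.01 1.65 0 0 0;0.5 0.08 0.01 1.7 0 0 0;0.5 0.08 0.01 1.7 0 0 0"
}}

```text
time_s: 18.6
eef_pos: [450.7, 257.6, 117.8]
ee_rot: [0.0, 0.127, 0.992, -0.0]
force: [-1.7, -1.4, 4.1]
grip_width: 0.717
grip_force: 44.5
```

```bash
python3 -c "
from h import *
d((451.4,257.2,39.7+78))"
```

```text
tcp [450.7 257.6 117.8] yangle 1.317 tilt 0.0003 j6 -1.02 w 0.717 gf 44.5 F [-1.7 -1.4  4.1] t 18.6
(451.4, 257.2, 117.7) ->cm [-0.07 -0.02  0.01]
```

Emit:
{"fn": "step_arm", "kwargs": {
  "commands": "0.8 0 0 0 0 0 0;1 0 0 0 0 0 0;1 0 0 0 0 0 0;1 0 0 0 0 0 0;1 0 0 -2 0 0 0;1 0 0 -5 0 0 0;1 0 0 -6.5 0 0 0;1 0 0 -6.5 0 0 0;1 0 0 -6.5 0 0 0"
}}

```text
time_s: 19.35
eef_pos: [450.8, 257.7, 182.6]
ee_rot: [0.001, 0.127, 0.992, 0.0]
force: [-0.0, 1.0, 0.4]
grip_width: 1.0
grip_force: 0.0
```

Run:
```python
from h import *
d((612.8,248.6,180),(612.8,248.6,28))
capture('side')
for l,z in(("large_jar",6),("medium_jar",78)):
    for t in trace('side',l)[:2]: print(l,round(t["score"],2),[round(float(v),1) for v in t["rect"]],mcent(t["mask"])[0].round(1),sil('side',l,[451.,257.3,z])[0].round(1))
```

```text
tcp [450.8 257.7 182.6] yangle 1.317 tilt 0.0011 j6 -1.02 w 1.0 gf 0.0 F [-0.   1.   0.4] t 19.35
(612.8, 248.6, 180) ->cm [-15.91   3.19   0.28]
(612.8, 248.6, 28) ->cm [-15.89   3.18  15.48]
large_jar 0.81 [230.4, 213.7, 30.2, 31.6] [230.4 215.4] [229.3 210.9]
large_jar 0.47 [373.4, 216.1, 47.8, 37.1] [371.4 214.8] [229.3 210.9]
medium_jar 0.78 [227.1, 192.5, 29.0, 28.2] [225.6 191.5] [225.7 191.4]
```

The medium jar is seated: its mask centre is within 0.2 px of the prediction. Next is the small jar.

Emit:
{"fn": "step_arm", "kwargs": {
  "commands": "1 -2.5 0.5 0 0 0 0;1 -5.5 1.1 0 0 0 0;1 -8.5 1.7 0 0 0 0;1 -11.5 2.3 0 0 0 0;1 -14 2.8 0 0 0 0;1 -15.9 3.2 0 0 0 0;1 -15.9 3.2 3 0 0 0;1 -15.9 3.2 6 0 0 0;1 -15.9 3.2 9 0 0 0;1 -15.9 3.2 12 0 0 0;1 -15.9 3.2 14.5 0 0 0;1 -15.9 3.2 15.4 0 0 0;1 -15.9 3.2 15.4 0 0 0"
}}

```text
time_s: 20.58
eef_pos: [611.1, 248.3, 25.3]
ee_rot: [-0.003, 0.127, 0.992, -0.001]
force: [-0.1, -0.5, 0.0]
grip_width: 0.999
grip_force: 0.0
```

Emit:
{"fn": "step_arm", "kwargs": {
  "commands": "0.5 0 0 0 0 0 0;0.5 0 0 0 0 0 0;0.5 0 0 0 0 0 0;0.5 0 0 0 0 0 0;0.5 0 0 0 0 0 0;0.5 0 0 0 0 0 0;0.5 0 0 0 0 0 0;0.5 0 0 0 0 0 0;0.5 0 0 0 0 0 0",
  "newtons": 20
}}

```text
time_s: 21.33
eef_pos: [613.6, 248.9, 30.3]
ee_rot: [0.002, 0.127, 0.992, 0.001]
force: [0.1, 0.0, 6.9]
grip_width: 0.615
grip_force: 22.3
```

Emit:
{"fn": "step_arm", "kwargs": {
  "commands": "1 0 0 0 0 0 0;1 0 0 0 0 0 0;1 0 0 0 0 0 0;1 0 0 0 0 0 0;1 0 0 0 0 0 0.12;1 0 0 0 0 0 0.24;1 0 0 0 0 0 0.36;1 0 0 0 0 0 0.48;1 0 0 0 0 0 0.6;1 0 0 0 0 0 0.72;1 0 0 0 0 0 0.84;1 0 0 0 0 0 0.96;1 0 0 0 0 0 1.08;1 0 0 0 0 0 1.2;1 0 0 0 0 0 1.32;1 0 0 0 0 0 1.44;1 0 0 0 0 0 1.57;1 0 0 0 0 0 1.57;1 0 0 0 0 0 1.57"
}}

```text
time_s: 22.92
eef_pos: [612.6, 248.6, 28.3]
ee_rot: [-0.0, 0.79, 0.614, -0.0]
force: [-0.8, -0.4, 0.2]
grip_width: 1.002
grip_force: 0.0
```

Emit:
{"fn": "step_arm", "kwargs": {
  "commands": "0.5 0 0 0 0 0 0;0.5 0 0 0 0 0 0;0.5 0 0 0 0 0 0;0.5 0 0 0 0 0 0;0.5 0 0 0 0 0 0;0.5 0 0 0 0 0 0;0.5 0 0 0 0 0 0;0.5 0 0 0 0 0 0;0.5 0 0 0 0 0 0",
  "newtons": 35
}}

```text
time_s: 23.67
eef_pos: [612.8, 248.7, 28.7]
ee_rot: [0.0, 0.791, 0.612, 0.0]
force: [-0.5, 0.2, 5.6]
grip_width: 0.632
grip_force: 37.3
```

```bash
python3 -c "
from h import *
z=sense()['eef_pos'][2]
d((451.,257.4,z+160),(451.,257.4,z+145),(451.,257.4,z+130))"
```

```text
tcp [612.8 248.7  28.7] yangle -0.253 tilt 0.0006 j6 0.46 w 0.632 gf 37.3 F [-0.5  0.2  5.6] t 23.67
(451.0, 257.4, np.float64(188.7084525833474)) ->cm [ -3.2  -15.87 -16.01]
(451.0, 257.4, np.float64(173.7084525833474)) ->cm [ -3.2  -15.87 -14.51]
(451.0, 257.4, np.float64(158.7084525833474)) ->cm [ -3.2  -15.88 -13.01]
```

Emit:
{"fn": "step_arm", "kwargs": {
  "commands": "0.4 0 0 -1 0 0 0;0.4 0 0 -3 0 0 0;0.4 0 0 -6 0 0 0;0.4 0 0 -9 0 0 0;0.4 0 0 -12 0 0 0;0.4 0 0 -15 0 0 0;0.4 0 0 -16 0 0 0;0.4 -0.2 -1 -16 0 0 0;0.4 -0.6 -3 -16 0 0 0;0.4 -1.1 -5.5 -16 0 0 0;0.4 -1.6 -8 -16 0 0 0;0.4 -2.1 -10.5 -16 0 0 0;0.4 -2.6 -13 -16 0 0 0;0.4 -3 -15 -16 0 0 0;0.4 -3.2 -15.9 -16 0 0 0;0.4 -3.2 -15.9 -15 0 0 0;0.4 -3.2 -15.9 -14.5 0 0 0;0.4 -3.2 -15.9 -14.5 0 0 0;0.4 -3.2 -15.9 -14.5 0 0 0;0.4 -3.2 -15.9 -14.5 0 0 0",
  "newtons": 40
}}

```text
time_s: 25.33
eef_pos: [451.4, 257.3, 173.1]
ee_rot: [-0.0, 0.791, 0.612, -0.0]
force: [0.0, -0.1, -0.3]
grip_width: 0.63
grip_force: 42.3
```

Run:
```python
from h import *
d((451.,257.4,28.7+130))
I=capture('side')
cv2.imwrite('pics/s4.png',cv2.resize(I[120:240,160:320,::-1],None,fx=5,fy=5,interpolation=cv2.INTER_CUBIC))
```

```text
tcp [451.4 257.3 173.1] yangle -0.254 tilt 0.0003 j6 0.55 w 0.63 gf 42.3 F [ 0.  -0.1 -0.3] t 25.33
(451.0, 257.4, 158.7) ->cm [ 0.   -0.04  1.44]
```

View pics/s4.png

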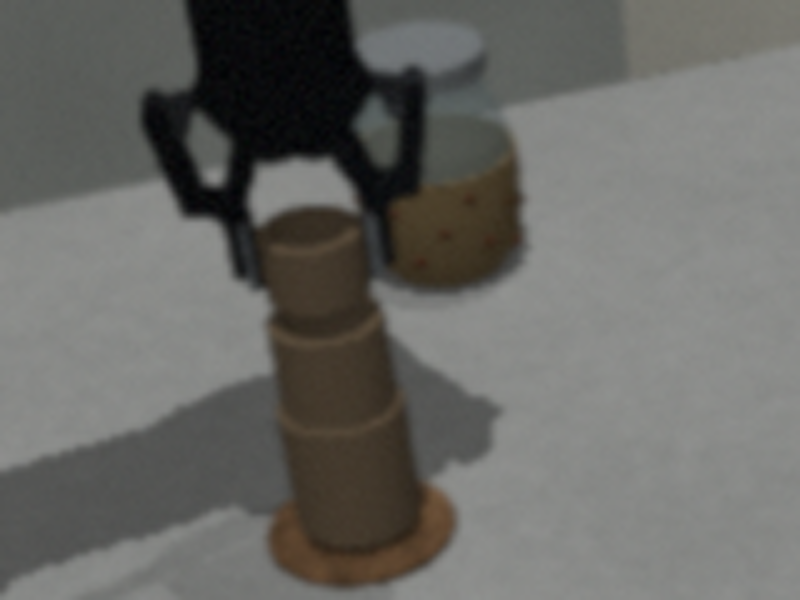

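The small jar is centred over the seated medium jar, so I'll lower it.

Emit:
{"fn": "step_arm", "kwargs": {
  "commands": "0.4 0 -0.04 0.3 0 0 0;0.4 0 -0.04 0.6 0 0 0;0.4 0 -0.04 0.9 0 0 0;0.4 0 -0.04 1.2 0 0 0;0.4 0 -0.04 1.35 0 0 0;0.4 0 -0.04 1.45 0 0 0;0.4 0 -0.04 1.45 0 0 0;0.4 0 -0.04 1.45 0 0 0"
}}

```text
time_s: 26.05
eef_pos: [450.3, 257.6, 158.9]
ee_rot: [0.0, 0.791, 0.612, 0.0]
force: [0.0, -0.1, -1.2]
grip_width: 0.632
grip_force: 42.3
```

```bash
python3 -c "
from h import *
d((451.,257.4,158.7))"
```

```text
tcp [450.3 257.6 158.9] yangle -0.253 tilt 0.0001 j6 0.55 w 0.632 gf 42.3 F [ 0.  -0.1 -1.2] t 26.05
(451.0, 257.4, 158.7) ->cm [-0.    0.07  0.02]
```

Emit:
{"fn": "step_arm", "kwargs": {
  "commands": "0.4 0 0 0.03 0 0 0;0.4 0 0 0.03 0 0 0;0.75 0 0 0.03 0 0 0;0.9 0 0 0.03 0 0 0;0.9 0 0 0.03 0 0 0;0.9 0 0 0 0 0 0;0.9 0 0 -2 0 0 0;0.9 0 0 -5 0 0 0;0.9 0 0 -7 0 0 0;0.9 0 0 -7 0 0 0;0.9 0 0 -7 0 0 0"
}}

```text
time_s: 26.97
eef_pos: [450.5, 257.7, 229.5]
ee_rot: [0.0, 0.791, 0.612, 0.001]
force: [-0.8, 0.3, -0.5]
grip_width: 0.898
grip_force: 0.0
```

Run:
```python
from h import *
d((455.3,6.4,228),(455.3,6.4,38))
capture('side')
for l,z in(("medium_jar",78),("small_jar",130)):
    for t in trace('side',l)[:2]: print(l,round(t["score"],2),mcent(t["mask"])[0].round(1),sil('side',l,[450.6,257.4,z])[0].round(1))
```

```text
tcp [450.5 257.7 229.5] yangle -0.253 tilt 0.0018 j6 0.55 w 0.898 gf 0.0 F [-0.8  0.3 -0.5] t 26.97
(455.3, 6.4, 228) ->cm [-24.21   6.75   0.14]
(455.3, 6.4, 38) ->cm [-24.22   6.72  19.14]
medium_jar 0.74 [226.7 194.7] [225.6 191.4]
small_jar 0.92 [222.3 176.6] [222.9 176.6]
```

The small jar is seated too, with the mask matching the prediction. Now I'll go to the wooden lid.

Emit:
{"fn": "step_arm", "kwargs": {
  "commands": "0.6 -2 0.6 0 0 0 0;0.6 -5 1.4 0 0 0 0;0.6 -8 2.2 0 0 0 0;0.6 -11 3.1 0 0 0 0;0.6 -14 3.9 0 0 0 0;0.6 -17 4.7 0 0 0 0;0.6 -20 5.6 0 0 0 0;0.6 -22.5 6.3 0 0 0 0;0.6 -24.2 6.75 2 0 0 0;0.6 -24.2 6.75 5 0 0 0;0.6 -24.2 6.75 8 0 0 0;0.6 -24.2 6.75 11 0 0 0;0.6 -24.2 6.75 14 0 0 0;0.6 -24.2 6.75 17 0 0 0;0.6 -24.2 6.75 18.5 0 0 0;0.6 -24.2 6.75 19.1 0 0 0;0.6 -24.2 6.75 19.1 0 0 0;0.6 -24.2 6.75 19.1 0 0 0"
}}

```text
time_s: 28.62
eef_pos: [455.2, 6.4, 38.3]
ee_rot: [0.0, 0.791, 0.612, 0.0]
force: [0.4, 1.0, -0.2]
grip_width: 0.596
grip_force: 0.0
```

Emit:
{"fn": "step_arm", "kwargs": {
  "commands": "0.1 0 0 0 0 0 0;0.1 0 0 0 0 0 0;0.1 0 0 0 0 0 0;0.1 0 0 0 0 0 0;0.1 0 0 0 0 0 0;0.1 0 0 0 0 0 0;0.1 0 0 0 0 0 0;0.1 0 0 0 0 0 0",
  "newtons": 20
}}

```text
time_s: 29.28
eef_pos: [455.5, 6.3, 38.8]
ee_rot: [0.001, 0.791, 0.612, 0.0]
force: [-0.5, 0.5, 7.4]
grip_width: 0.244
grip_force: 21.0
```

Run:
```python
from h import *
d((455.3,6.4,38))
I=capture('side')
cv2.imwrite('pics/s5.png',cv2.resize(I[200:320,180:340,::-1],None,fx=5,fy=5,interpolation=cv2.INTER_CUBIC))
```

```text
tcp [455.5   6.3  38.8] yangle -0.253 tilt 0.0016 j6 0.01 w 0.244 gf 21.0 F [-0.5  0.5  7.4] t 29.28
(455.3, 6.4, 38) ->cm [ 0.   -0.03  0.08]
```

View pics/s5.png

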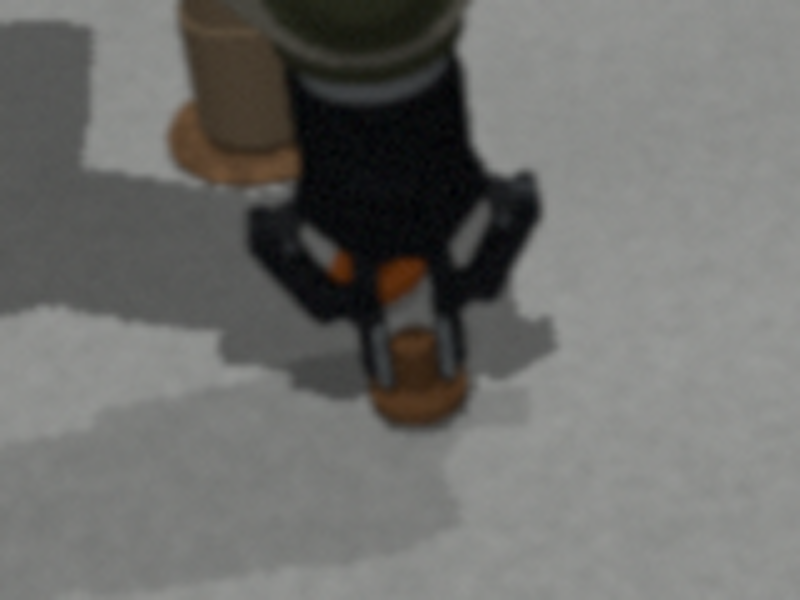

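The brown lid's knob is between the fingers. I'll turn 90° and squeeze again to centre it.

Emit:
{"fn": "step_arm", "kwargs": {
  "commands": "0.5 0 0 0 0 0 0;0.5 0 0 0 0 0 0;0.5 0 0 0 0 0 0;0.5 0 0 0 0 0 0;0.5 0 0 0 0 0 -0.12;0.5 0 0 0 0 0 -0.24;0.5 0 0 0 0 0 -0.36;0.5 0 0 0 0 0 -0.48;0.5 0 0 0 0 0 -0.6;0.5 0 0 0 0 0 -0.72;0.5 0 0 0 0 0 -0.84;0.5 0 0 0 0 0 -0.96;0.5 0 0 0 0 0 -1.08;0.5 0 0 0 0 0 -1.2;0.5 0 0 0 0 0 -1.32;0.5 0 0 0 0 0 -1.44;0.5 0 0 0 0 0 -1.57;0.5 0 0 0 0 0 -1.57;0.5 0 0 0 0 0 -1.57"
}}

```text
time_s: 30.92
eef_pos: [455.0, 6.4, 37.9]
ee_rot: [-0.0, 0.128, 0.992, 0.0]
force: [0.2, -0.5, 0.0]
grip_width: 0.497
grip_force: 0.0
```

Emit:
{"fn": "step_arm", "kwargs": {
  "commands": "0.1 0 0 0 0 0 0;0.1 0 0 0 0 0 0;0.1 0 0 0 0 0 0;0.1 0 0 0 0 0 0;0.1 0 0 0 0 0 0;0.1 0 0 0 0 0 0;0.1 0 0 0 0 0 0;0.1 0 0 0 0 0 0",
  "newtons": 30
}}

```text
time_s: 31.58
eef_pos: [455.1, 6.4, 38.0]
ee_rot: [0.0, 0.127, 0.992, -0.0]
force: [1.0, 0.2, 2.0]
grip_width: 0.245
grip_force: 29.3
```

```bash
python3 -c "
from h import *
z=sense()['eef_pos'][2]
d((450.5,257.6,z+200),(450.5,257.6,z+182),(450.5,257.6,z+166))"
```

```text
tcp [455.1   6.4  38. ] yangle 1.317 tilt 0.0 j6 -1.56 w 0.245 gf 29.3 F [1.  0.2 2. ] t 31.58
(450.5, 257.6, np.float64(237.95335437873806)) ->cm [  6.75  24.2  -20.  ]
(450.5, 257.6, np.float64(219.95335437873806)) ->cm [  6.75  24.2  -18.2 ]
(450.5, 257.6, np.float64(203.95335437873806)) ->cm [  6.75  24.2  -16.6 ]
```

Emit:
{"fn": "step_arm", "kwargs": {
  "commands": "0.1 0 0 -1 0 0 0;0.1 0 0 -3 0 0 0;0.1 0 0 -6 0 0 0;0.1 0 0 -9 0 0 0;0.1 0 0 -12 0 0 0;0.1 0 0 -15 0 0 0;0.1 0 0 -18 0 0 0;0.1 0 0 -20 0 0 0;0.1 0.6 2 -20 0 0 0;0.1 1.3 4.5 -20 0 0 0;0.1 2 7 -20 0 0 0;0.1 2.7 9.7 -20 0 0 0;0.1 3.5 12.5 -20 0 0 0;0.1 4.2 15 -20 0 0 0;0.1 5 18 -20 0 0 0;0.1 5.7 20.5 -20 0 0 0;0.1 6.4 23 -20 0 0 0;0.1 6.75 24.2 -20 0 0 0;0.1 6.75 24.2 -19 0 0 0;0.1 6.75 24.2 -18 0 0 0",
  "newtons": 35
}}

```text
time_s: 33.25
eef_pos: [450.4, 257.3, 217.5]
ee_rot: [0.0, 0.126, 0.992, -0.0]
force: [0.6, 0.5, -1.2]
grip_width: 0.245
grip_force: 34.3
```

Emit:
{"fn": "step_arm", "kwargs": {
  "commands": "0.1 0 0 0 0 0 0;0.1 0 0 0 0 0 0;0.1 0 0 0 0 0 0"
}}

```text
time_s: 33.5
eef_pos: [450.7, 256.7, 218.1]
ee_rot: [0.0, 0.127, 0.992, -0.0]
force: [-1.0, -0.4, 0.0]
grip_width: 0.241
grip_force: 34.3
```

Run:
```python
from h import *
d((450.5,257.6,38+166))
I=capture('side')
cv2.imwrite('pics/s6.png',cv2.resize(I[110:240,150:320,::-1],None,fx=4.5,fy=4.5,interpolation=cv2.INTER_CUBIC))
```

```text
tcp [450.7 256.7 218.1] yangle 1.316 tilt 0.0001 j6 -1.02 w 0.241 gf 34.3 F [-1.  -0.4  0. ] t 33.5
(450.5, 257.6, 204) ->cm [0.05 0.08 1.41]
```

View pics/s6.png

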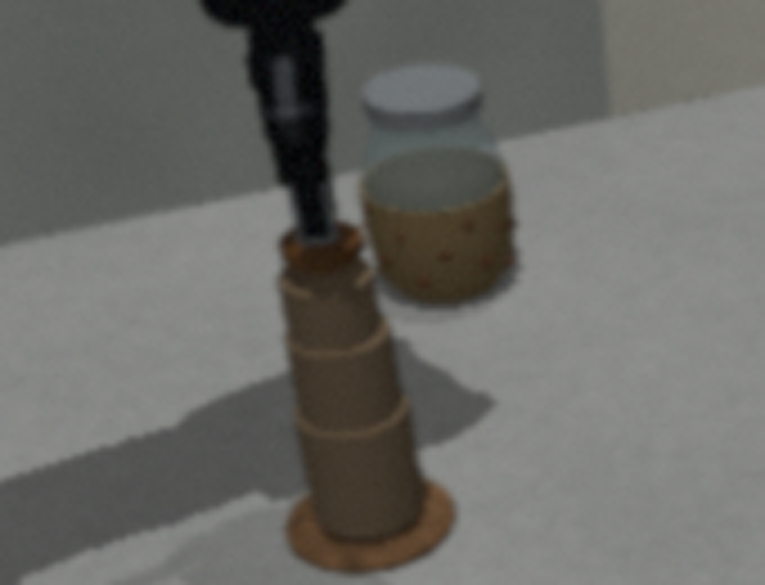

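The lid is centred above the small jar's mouth, so I'll lower it.

Emit:
{"fn": "step_arm", "kwargs": {
  "commands": "0.1 0.05 0.08 0.3 0 0 0;0.1 0.05 0.08 0.6 0 0 0;0.1 0.05 0.08 0.9 0 0 0;0.1 0.05 0.08 1.15 0 0 0;0.1 0.05 0.08 1.3 0 0 0;0.1 0.05 0.08 1.42 0 0 0;0.1 0.05 0.08 1.42 0 0 0;0.1 0.05 0.08 1.42 0 0 0"
}}

```text
time_s: 34.22
eef_pos: [450.3, 258.5, 204.0]
ee_rot: [0.0, 0.127, 0.992, 0.0]
force: [-0.5, -0.0, 2.5]
grip_width: 0.244
grip_force: 34.5
```

```bash
python3 -c "
from h import *
d((450.5,257.6,204))"
```

```text
tcp [450.3 258.5 204. ] yangle 1.317 tilt 0.0004 j6 -1.02 w 0.244 gf 34.5 F [-0.5 -0.   2.5] t 34.22
(450.5, 257.6, 204) ->cm [-0.05 -0.08  0.  ]
```

Contact is light and the height is right, so I'll release and retreat.

Emit:
{"fn": "step_arm", "kwargs": {
  "commands": "0.3 0 0 0 0 0 0;0.5 0 0 0 0 0 0;0.5 0 0 0 0 0 0;0.5 0 0 0 0 0 0;0.5 0 0 -2 0 0 0;0.5 0 0 -5 0 0 0;0.5 0 0 -8 0 0 0;0.5 0 0 -10 0 0 0;0.5 0 0 -10 0 0 0;0.5 0 0 -10 0 0 0"
}}

```text
time_s: 35.05
eef_pos: [450.3, 258.5, 304.1]
ee_rot: [0.001, 0.127, 0.992, 0.0]
force: [0.3, 0.8, -0.3]
grip_width: 0.495
grip_force: 0.0
```

Run:
```python
from h import *
d()
I=capture('side')
for l,z in(("lid",166),("small_jar",130)):
    for t in trace('side',l)[:2]: print(l,round(t["score"],2),mcent(t["mask"])[0].round(1),sil('side',l,[450.5,257.6,z])[0].round(1))
cv2.imwrite('pics/s7.png',cv2.resize(I[110:240,150:320,::-1],None,fx=4.5,fy=4.5,interpolation=cv2.INTER_CUBIC))
```

```text
tcp [450.3 258.5 304.1] yangle 1.317 tilt 0.0016 j6 -1.02 w 0.495 gf 0.0 F [ 0.3  0.8 -0.3] t 35.05
lid 0.69 [254.8 251.3] [221.1 166.8]
lid 0.57 [220.6 166.4] [221.1 166.8]
small_jar 0.64 [223.3 179.3] [222.9 176.6]
```

View pics/s7.png

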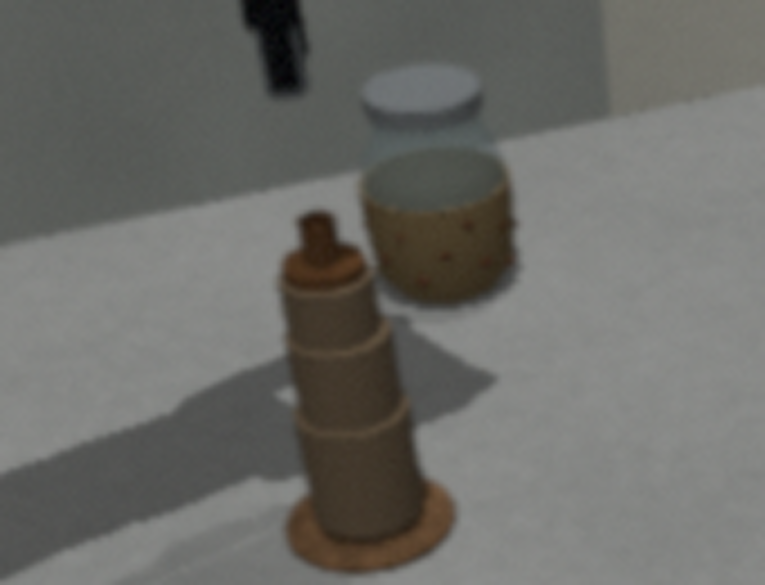

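The stack is complete and everything is seated. The gripper is clear of it.

```bash
python3 -c "
from rig import *
print(finish_job())"
```

```text
the job is handed in; nothing more can be done
None
```

The stack is built on the round mat: large, medium and small jar with the wooden lid on top. All pieces looked seated and released in the last picture, and I handed the job in at about 35 s, but no verdict came back.

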